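Brake, load, release and roll the pan trolley

ROBOT

A 7-joint arm with a two-finger parallel gripper is mounted at the origin on the work surface. World frame = base frame: x ahead of the robot, y to its left, z up, the work surface at z = 0. Lengths are in m, angles in rad, forces in N, time in s.
With the tool pointing down it reaches from about 0.425 to 0.95 m from the base axis. Payload 4.7 kg.
Tool frame: the origin (TCP) lies on the front face of the gripper's body, between the roots of the fingers; the fingertips stand 73 mm ahead of it and the grasp point (between the pads) lies 54 mm ahead of it (grasp_offset is the z of the grasp point in the tool frame, in m); z points along the fingers, y is the direction in which the jaws open and shut (so a half turn about z gives the same grasp; the last joint's range is limited). The gripper opens to 85 mm and grips with 20 to 120 N. Pads are 22 mm wide; open, the fingers measure 114 mm over their backs; the gripper's body (76 mm by 85 mm) begins 54 mm behind the grasp point. The pads swing forward as they close: fully open they stand 13 mm farther back than shut.
Start: joints at [-1.245, 0.469, -0.049, 1.532, 0.024, 1.141, -0.082], TCP at [0.234, 0.633, 0.304] pointing down, gripper open.
Joint ranges: [-2.59, 2.59], [-0.33, 1.99], [-1.39, 1.29], [0.1, 2.45], [-1.04, 4.18], [0.21, 1.99], [-2.66, 2.66]. Speed limits (rad/s): [2.57, 2.57, 3.14, 3.14, 3.14, 3.14, 3.14].

INTERFACE

Orientations are given as a unit quaternion [x, y, z, w].
In Python, from cell import * gives the robot as it stands. Calls block until the motion is done:
- movep(position, orientation): joint-space move of the TCP to a pose.
- move_straight(position, feed=0.15, rotation=None): straight line of the TCP; rotation=None keeps the orientation; feed is the mean speed in m/s.
- move_j(angles): joint-space move.
- grip(opening, f_grip=None): opening from 0.0 (shut) to 1.0 (fully open); f_grip is the grip in N (None keeps the last); returns when the fingers have stopped.
- sleep(seconds).
- solve_ik(position, orientation): joint angles nearest the present ones, or None.
- sense(): the state.
- snapshot(name): name is "side" or "top"; returns the picture (400x640x3 uint8, red, green, blue); there is no depth.
- camera_info(name): a dict with "intrinsics" (3x3 intrinsics, pixels), "dist_coeffs" ([k1, k2, p1, p2, k3] as OpenCV has them; the pictures are not rectified), "R" (3x3) and "t" (3): a world point X has camera coordinates R X + t. Camera axes: x right, y down, z forward; pixel columns grow to the right and rows downward; lengths in m; the calibration is good to about 2 mm. A picture is of the moment at which its call begins. camera_info takes no time and is no camera call.
A pose or a line that the arm cannot do raises IKError and nothing moves.
- hand_in(): hands the job in, once; it reports no verdict.
The state is a dict: "t": time; "q": joint angles; "joint_velocities": joint speeds; "tau": joint torques, N m; "tcp_pos": TCP position; "tool_rot": TCP orientation; "ft_force": force on the tool from outside, world axes, zero at the start; "wrist_torque": the same for the moment, N m; "opening": opening from 0.0 (shut) to 1.0 (fully open).
Only numpy, scipy, OpenCV 4.12 (cv2) and the standard library are available. Lean on these libraries where they do the work, as an engineer would, in place of code of your own. Each camera call takes 0.05 s, during which the arm holds its last target.

TASK

Push the brake pedal of the small track trolley down until it snaps into its locked position, without rolling the trolley from where it stands, and then set the steel pan with the arched handle flat inside the rim of its deck, keeping the pan level. With the pan let go and the brake still locked, flick the pedal back up so that it releases, and roll the loaded trolley along its track until it is fully up against the tall buffer plate. Leave the other things on the table where they are.

Things in the scene. Friction and masses are not known exactly. Their poses are not given: they have to be found in the camera images.
- trolley: Low steel trolley on a straight track, 150 (x) by 180 mm (y), deck rim top 104 mm. Origin: on the table plane below the deck's centre; y runs along the track (its only motion, about 1.5 N to roll), x points away from the pedal side. Locked it holds about 50 N. Two 16 mm posts at y = -82 and +82 mm slope up from its -x corners to a push bar over the pedal.
- deck (a point): Centre of the deck's upper face, 90 mm above the table; same axes as the trolley. The deck is flat, 138 x 168 mm (x, y) inside a rim 14 mm high.
- bar_mid (a point): Middle of the push bar (16 mm round, 164 mm along the trolley's y), trolley x = -135 mm, 230 mm above the table. It is right over the pedal's end, so the pedal cannot be reached straight from above: reach in under the bar from the trolley's -x side, the tool leaning about 30 degrees or more. The bar itself can be gripped from above.
- brake_hinge (a point): Centre of the pedal's hinge: trolley x = -70 mm, y = 0, 75 mm above the table. The hinge axis is the trolley's y axis; the point moves with the trolley and not with the pedal.
- pedal_pad (a point): Centre of the tread on the pedal's upper face, 68 mm from the hinge. The pedal is a plate 85 mm long from the hinge towards trolley -x, 30 mm wide (y), 8 mm thick (11 mm at the tread). Released it slopes up 25 degrees from the hinge (tread 111 mm above the table), locked down 15 degrees (tread 64 mm). 60 mm are free on either side of it.
- brake (a joint): Brake pedal angle in rad: 0 is up (released), 0.70 is down (locked; a shoe then presses on the track). An over-centre spring pulls it to whichever end is nearer, away from 0.35; moving it off either end takes about 8 N at the tread, less and less up to 0.35, after which it snaps over by itself.
- pan: Steel pan with a closed lid and an arched handle, 90 mm (x) by 130 mm (y) at its rim, 62 mm tall without the handle, about 0.35 to 0.7 kg. Origin: centre of its underside. To fit flat in the deck its long side (y) must lie along the trolley's y (either way round). It stands on the table, to the left or right of the robot; the other place has the plain pan.
- pan_grip (a point): Middle of the level top of the pan's arched handle: a 12 mm round bar along the pan's y, 108 mm above the pan's underside, straight for 64 mm; 45 mm are free below it.
- buffer: Tall buffer: an upright steel plate 130 mm wide (across the track), 16 mm thick, its top 158 mm above the table, with two round rubber pads (28 mm diameter, 22 mm proud) on each face, 75 mm above the table. Fixed at one end of the track. Origin: on the table plane below the plate's centre. The trolley is home against its pads when the trolley's origin is 130 mm from this origin.
- low_stop: Low stop at the other end of the track: the same width, only 48 mm tall, no pads. Origin: on the table plane below its centre.
- plain_pan: bystander: the same lidded steel pan 90 x 130 mm, 63 mm tall, but with only a small flat knob on its lid and no arched handle. Origin: centre of its underside.
- jar: bystander: glass jar with lid, 84 mm diameter, 130 mm tall. Origin: centre of its underside.
- water_bottle: bystander: clear bottle, 66 mm diameter, 210 mm tall. Origin: centre of its underside.
- blue_tub: bystander: blue lidded tub, 116 mm diameter, 92 mm tall. Origin: centre of its underside.
- s_hook: bystander: steel S-hook 160 mm long, 10 mm thick, lying flat on the table. Origin: its middle, on the table.

How it is judged:
On the way, in this order (a step that is already met when the one before it is completed fails the run):
1. the pedal is down and locked, the trolley within 20 mm of where it stood (value of joint brake above 0.6 rad and distance of trolley from where it was at the start of the episode below 0.02 m), for 0.2 s.
2. the pan stands flat in the deck, let go, with the brake still locked and the trolley within 20 mm of where it stood (all of step 1 and x of pan in the frame of deck between -0.035 and 0.035 m and y of pan in the frame of deck between -0.035 and 0.035 m and z of pan in the frame of deck between -0.006 and 0.006 m and angle between pan's own z axis and vertical below 0.06 rad and contact force between each of the arm, the fingers and pan below 0.1 N), for 0.2 s.
3. the pedal is up and released, the pan still flat in the deck (x of pan in the frame of deck between -0.035 and 0.035 m and y of pan in the frame of deck between -0.035 and 0.035 m and z of pan in the frame of deck between -0.006 and 0.006 m and angle between pan's own z axis and vertical below 0.06 rad and value of joint brake below 0.12 rad), for 0.2 s.
At the end, for the whole second after the job is handed in: The trolley stands against the tall buffer (origins within 138 mm; 130 mm is full contact), at rest, the brake pedal is up (joint below 0.12 rad), and the pan stands at rest, flat in the deck (within 35 mm of its centre in x and y, 6 mm in height, tilted less than 0.06 rad) (all of step 3 and horizontal distance between trolley and buffer below 0.138 m and linear speed of pan below 0.03 m/s and linear speed of trolley below 0.02 m/s); the robot touches nothing.
It fails at once if the pan is tipped by more than 0.5 rad (angle between pan's own z axis and vertical above 0.5 rad).
It fails at once if another thing on the table is moved by more than 30 mm (distance of any of plain_pan, jar, water_bottle, blue_tub, s_hook from where it was at the start of the episode above 0.03 m).
It also fails if it takes over 72 s, if anything falls off the work surface, if the arm or the gripper's body presses on something with over 40 N, if the wrist force passes 120 N, or if a joint passes its speed limit or range.

## Working session

There is one attempt and no reset: what is moved stays moved. The work goes in short steps, each a Python script; the robot and the scene stay as the last script left them, time stands still between calls to the robot, and variables do not carry over. Pictures are saved under pics/ and viewed, and the job is handed in when it is done.

```bash
mkdir -p pics; ls; python3 - <<'E'
from cell import *
import cv2,numpy as np
np.set_printoptions(precision=4,suppress=True)
for n in("side","top"):
    im=snapshot(n); cv2.imwrite(f"pics/{n}0.png",im[:,:,::-1])
    c=camera_info(n); print(n,c)
    print(-np.array(c["R"]).T@np.array(c["t"]))
print(sense())
E
```

```text
pics
side {'intrinsics': array([[382.9809,   0.    , 323.0741],
       [  0.    , 382.9809, 204.8499],
       [  0.    ,   0.    ,   1.    ]]), 'dist_coeffs': array([0.0164, 0.    , 0.    , 0.    , 0.    ]), 'R': array([[ 0.7774, -0.6289, -0.0086],
       [-0.442 , -0.5366, -0.7188],
       [ 0.4475,  0.5626, -0.6952]]), 't': array([-0.4632,  0.3685,  1.1143])}
[ 0.0244 -0.7205  1.0356]
top {'intrinsics': array([[391.2979,   0.    , 323.6961],
       [  0.    , 391.2979, 193.7287],
       [  0.    ,   0.    ,   1.    ]]), 'dist_coeffs': array([0.0301, 0.    , 0.    , 0.    , 0.    ]), 'R': array([[ 0.0236, -0.9992,  0.0318],
       [-0.9891, -0.0279, -0.1444],
       [ 0.1452, -0.028 , -0.989 ]]), 't': array([-0.0422,  0.5764,  1.0622])}
[0.4169 0.0037 1.1351]
{'t': 0.1, 'q': array([-1.2449,  0.4694, -0.0486,  1.5336,  0.0241,  1.141 , -0.0823]), 'joint_velocities': array([-0.0012, -0.0012, -0.0022, -0.0024, -0.0002, -0.0016, -0.0001]), 'tau': array([  0.0007, -51.1518,  -0.047 , -23.839 ,   0.0108,   0.0044,
        -0.    ]), 'tcp_pos': array([0.2343, 0.6326, 0.303 ]), 'tool_rot': array([ 0.1764,  0.9843, -0.0009, -0.0001]), 'ft_force': array([-0.3551,  0.3373, -0.3603]), 'wrist_torque': array([ 0.0047,  0.0397, -0.0323]), 'opening': 0.9999713280030944}
```

View pics/side0.png

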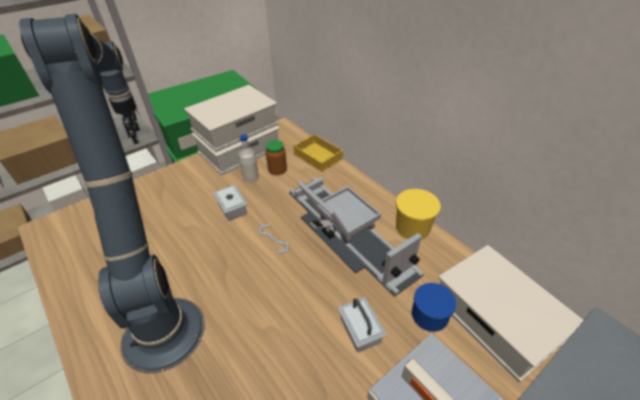

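View pics/top0.png

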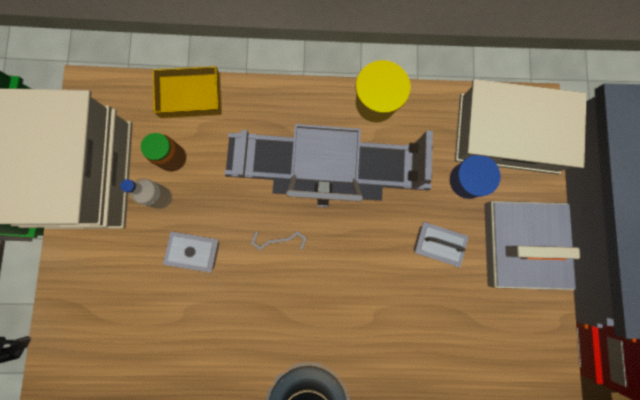

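The side view shows the pedal side of the trolley facing the robot. In the top view the trolley is at about (327,155), the tall buffer at (425,160), the low stop at (235,155) and the arched-handle pan at (442,243). I'll crop in to measure them.

```bash
python3 - <<'E'
import cv2
t=cv2.imread("pics/top0.png"); s=cv2.imread("pics/side0.png")
cv2.imwrite("pics/t_tr.png",cv2.resize(t[110:220,220:440],None,fx=3.6,fy=3.6,interpolation=cv2.INTER_CUBIC))
cv2.imwrite("pics/t_pan.png",cv2.resize(t[200:290,390:510],None,fx=6,fy=6,interpolation=cv2.INTER_CUBIC))
cv2.imwrite("pics/s_tr.png",cv2.resize(s[165:365,280:450],None,fx=3,fy=3,interpolation=cv2.INTER_CUBIC))
E
```

```text
(no output)
```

View pics/t_tr.png

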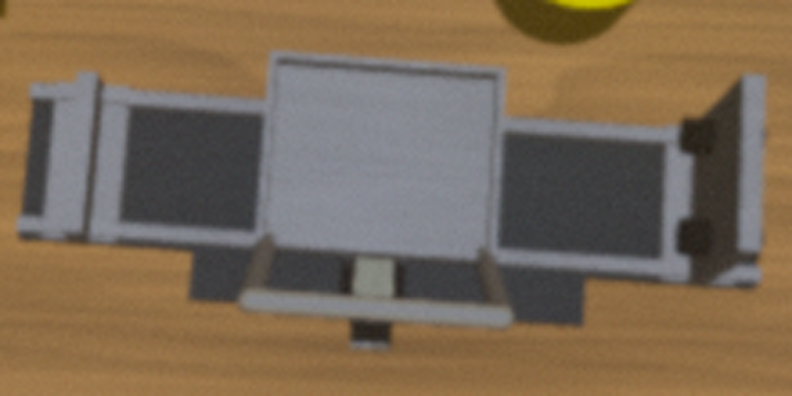

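View pics/t_pan.png

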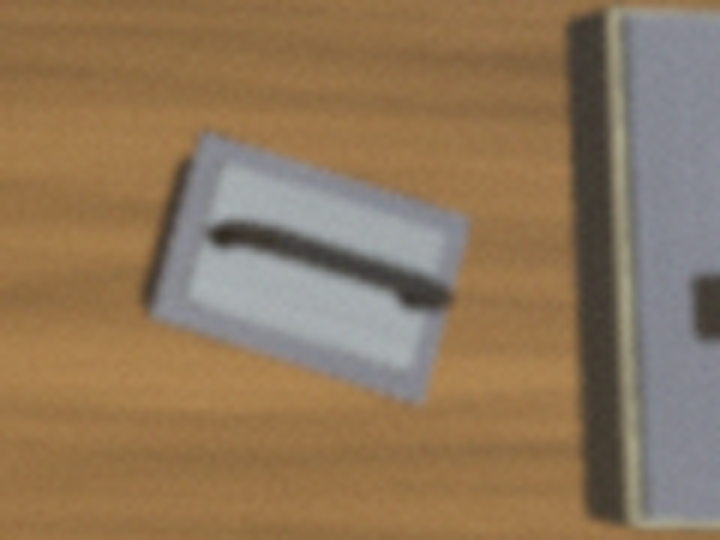

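View pics/s_tr.png

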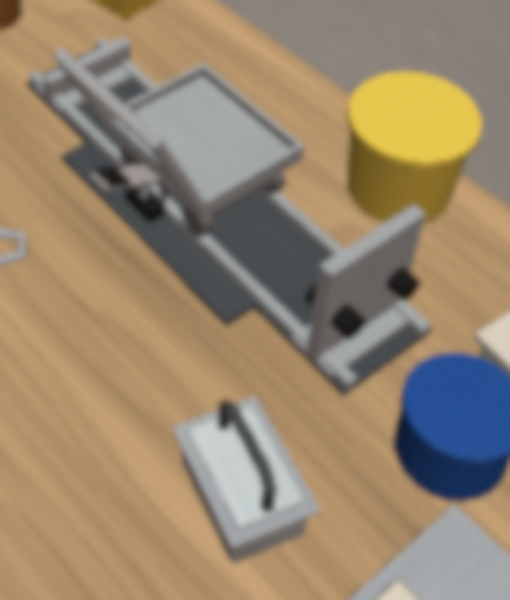

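```bash
cat > h.py <<'E'
import numpy as np, cv2
from cell import *
np.set_printoptions(precision=4,suppress=True)
def ray(cam,px):
    c=camera_info(cam)
    u=cv2.undistortPoints(np.array([[px]],float),c["intrinsics"],np.array(c["dist_coeffs"]))[0,0]
    R=np.array(c["R"]);C=-R.T@np.array(c["t"])
    return C,R.T@np.array([u[0],u[1],1.])
def onz(cam,px,z):
    C,d=ray(cam,px); return C+d*(z-C[2])/d[2]
def proj(cam,X):
    c=camera_info(cam);R=np.array(c["R"])
    return cv2.projectPoints(np.array(X,float).reshape(-1,3),cv2.Rodrigues(R)[0],np.array(c["t"],float),c["intrinsics"],np.array(c["dist_coeffs"]))[0][:,0]
def crop(px,f,off): return (np.array(px,float)+.5)/f-.5+np.array(off)
E
python3 - <<'E'
from h import *
f=lambda p,z:onz("top",crop(p,3.6,(220,110)),z)
g=lambda p,z:onz("top",crop(p,6,(390,200)),z)
P=[f(p,.104) for p in[(272,52),(505,70),(497,262),(262,250)]]
print("rim",*P,[np.linalg.norm(P[i]-P[(i+1)%4]) for i in range(4)])
a=f((270,245),.104)
B=[f(p,.23) for p in[(243,300),(511,317)]];print("bar",*B,np.linalg.norm(B[0]-B[1]),(B[0]+B[1])/2)
b=B[0]-B[1];print("yaw bar",np.arctan2(-b[0],b[1]))
d=P[0]-P[1];print("yaw rim",np.arctan2(-d[0],d[1]))
# buffer top edge
U=[f(p,.158) for p in[(752,75),(750,250)]];print("buf",*U,np.linalg.norm(U[0]-U[1]))
L=[f(p,.048) for p in[(90,74),(72,235)]];print("low",*L)
Q=[g(p,.062) for p in[(207,130),(468,215),(425,402),(150,318)]]
print("pan",*Q,np.mean(Q,0),[np.linalg.norm(Q[i]-Q[(i+1)%4]) for i in range(4)])
for i,j in((0,1),(3,2)):
    d=Q[i]-Q[j];print(np.arctan2(-d[0],d[1]))
H=[g(p,.114) for p in[(245,232),(395,275)]];print("handle",*H,np.mean(H,0))
h=H[0]-H[1];print(np.arctan2(-h[0],h[1]),np.linalg.norm(h))
E
```

```text
rim [0.7578 0.0567 0.104 ] [ 0.7497 -0.1204  0.104 ] [ 0.6015 -0.116   0.104 ] [0.6054 0.059  0.104 ] [np.float64(0.17728591314360412), np.float64(0.1482911627144836), np.float64(0.17503326662777724), np.float64(0.15244903516300812)]
bar [0.5491 0.0633 0.23  ] [ 0.5429 -0.1109  0.23  ] 0.17436653866764776 [ 0.546  -0.0238  0.23  ]
yaw bar -0.03589308211048221
yaw rim -0.0459663612825224
buf [ 0.7342 -0.2928  0.158 ] [ 0.6056 -0.2896  0.158 ] 0.1286318926589009
low [0.7532 0.2027 0.048 ] [0.6231 0.21   0.048 ]
pan [ 0.5054 -0.3058  0.062 ] [ 0.4697 -0.4253  0.062 ] [ 0.3849 -0.4029  0.062 ] [ 0.4192 -0.2784  0.062 ] [ 0.4448 -0.3531  0.062 ] [np.float64(0.12471380428506401), np.float64(0.08770548225371011), np.float64(0.12913651695793996), np.float64(0.09043550728836755)]
-0.29048609193657987
-0.2690742813243589
handle [ 0.4572 -0.3067  0.114 ] [ 0.4404 -0.3718  0.114 ] [ 0.4488 -0.3392  0.114 ]
-0.253008540415885 0.06721468220110402
```

```bash
cat >> h.py <<'E'
T0=np.array([0.680,-0.0295]); YAW=-0.038
ex=np.array([np.cos(YAW),np.sin(YAW),0]); ey=np.array([-np.sin(YAW),np.cos(YAW),0]); ez=np.array([0,0,1.])
def tr(x,y,z,T=T0): return np.array([T[0],T[1],0])+x*ex+y*ey+z*ez
PAN=np.array([0.445,-0.353]); PY=-0.275
def pn(x,y,z): return np.array([PAN[0]+x*np.cos(PY)-y*np.sin(PY),PAN[1]+x*np.sin(PY)+y*np.cos(PY),z])
E
python3 - <<'E'
from h import *
tp=[tr(a*.075,b*.09,.104) for a in(-1,1) for b in(-1,1)]+[tr(-.135,b*.082,.23) for b in(-1,0,1)]+[tr(-.07-.068*np.cos(.436),0,.111)]
pp=[pn(a*.045,b*.065,.062) for a in(-1,1) for b in(-1,1)]+[pn(0,b*.032,.108) for b in(-1,0,1)]
for cam,o,f in(("side",(280,165,170,200),3),("top",(220,110,290,170),2.7)):
    im=cv2.imread(f"pics/{cam}0.png")[o[1]:o[1]+o[3],o[0]:o[0]+o[2]]
    im=cv2.resize(im,None,fx=f,fy=f,interpolation=cv2.INTER_CUBIC)
    for q in proj(cam,tp+pp):
        x=(q-np.array(o[:2])+.5)*f-.5
        cv2.circle(im,tuple(int(v) for v in x.round()),2,(0,0,255),-1)
    cv2.imwrite(f"pics/ov_{cam}.png",im)
E
```

```text
(no output)
```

View pics/ov_side.png

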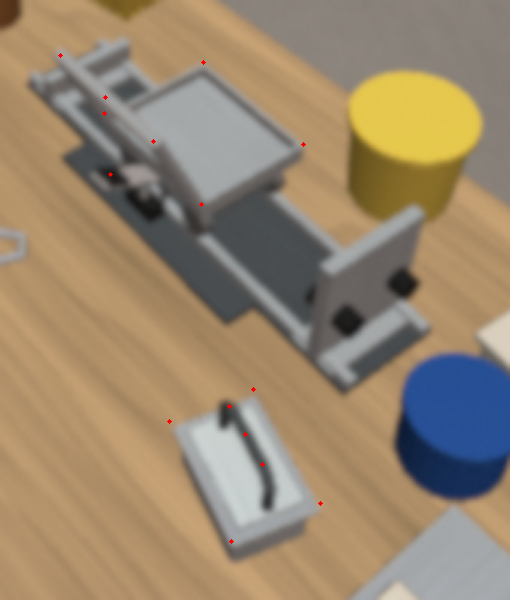

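View pics/ov_top.png

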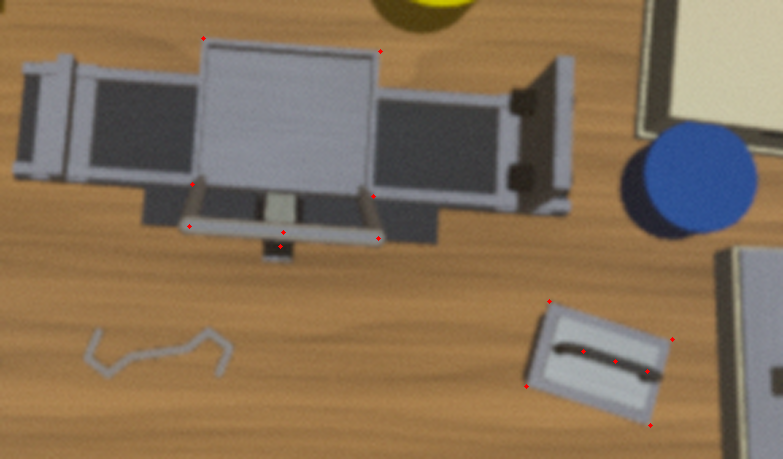

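The overlay fits: rim, bar, pan and pedal projections land within about 2 px in both views. Next I'll check IK for all the poses.

```bash
cat >> h.py <<'E'
from scipy.spatial.transform import Rotation as Ro
def lean(th,s=1):
    z=np.sin(th)*ex-np.cos(th)*ez; y=s*ey; x=np.cross(y,z)
    return Ro.from_matrix(np.c_[x,y,z]).as_quat(),z
def down(psi):
    y=np.array([np.cos(psi),np.sin(psi),0]);z=-ez;x=np.cross(y,z)
    return Ro.from_matrix(np.c_[x,y,z]).as_quat()
E
python3 - <<'E'
from h import *
for thd in(30,35,40,45,50,60):
  for s in(1,-1):
    q,z=lean(np.radians(thd),s)
    r=[]
    for pt in(tr(-.132,0.002,.15),tr(-.132,0.002,.111),tr(-.136,.002,.064)):
        r.append(solve_ik(pt-.073*z,q))
    r.append(solve_ik(tr(-.137,.002,.057)-.060*z,q))
    r.append(solve_ik(tr(-.137,.002,.057)-.060*z-.12*z,q))
    print(thd,s,[None if k is None else np.array(k) for k in r])
for nm,p,a in(("pan",pn(0,0,.162),PY),("up",pn(0,0,.45),PY),("deckhi",tr(0,0,.45),YAW),("deck",tr(0,0,.252),YAW),("bar",tr(-.135,0,.284),YAW),("bar end",tr(-.135,-.135,.284),YAW)):
    for h in(0,np.pi): print(nm,solve_ik(p,down(a+h)))
E
```

```text
30 1 [array([ 0.4869,  0.2438, -0.6178,  2.2572,  0.9131,  0.2521,  0.6097]), array([ 0.4758,  0.3294, -0.6227,  2.289 ,  1.3799,  0.2481,  0.1553]), array([ 0.5976,  0.4867, -0.7923,  2.3198,  1.8   ,  0.3882, -0.2174]), array([ 0.2953,  0.4482, -0.4255,  2.3312,  2.1125,  0.2583, -0.5786]), array([ 0.8261,  0.2092, -0.9779,  2.3601,  1.075 ,  0.2729,  0.4435])]
30 -1 [array([-0.8604,  0.2653,  0.9359,  2.3211, -1.0013,  0.231 , -0.672 ]), None, array([ 0.266 ,  0.3932, -0.388 ,  2.3366,  2.0066,  0.2124,  2.655 ]), array([ 0.286 ,  0.4464, -0.4143,  2.3317,  2.1229,  0.2543,  2.5509]), array([ 0.6966,  0.1763, -0.831 ,  2.3649,  0.9875,  0.2339, -2.623 ])]
35 1 [array([ 0.6488,  0.2758, -0.8065,  2.3083,  1.5138,  0.2632,  0.0298]), array([ 0.612 ,  0.3719, -0.789 ,  2.3395,  1.8723,  0.3309, -0.3109]), array([ 0.3947,  0.432 , -0.546 ,  2.3843,  2.3054,  0.3586, -0.76  ]), array([ 0.4865,  0.5153, -0.662 ,  2.3726,  2.2681,  0.4427, -0.6849]), None]
35 -1 [None, array([-0.705 ,  0.3394,  0.7607,  2.4049,  4.0778,  0.2274,  0.5034]), array([ 0.2885,  0.4096, -0.42  ,  2.3898,  2.41
[... 847 characters left out ...]
81 ]
pan [-0.1592  0.7372  1.1092  1.9654 -0.814   0.9752 -2.0606]
up [-0.1237  0.2558  0.9138  1.6183 -0.206   1.3691  0.5409]
up [-0.2512  0.3126  1.1184  1.6231 -0.2852  1.3857 -2.5153]
deckhi [-0.4625  0.4562  0.6967  1.3366 -0.2887  1.4502  0.1794]
deckhi [ 0.6331  0.6445 -1.1786  1.2622  0.5887  1.5948  2.6594]
deck [-0.4229  0.5781  0.6084  1.6016 -0.3626  1.077   0.2451]
deck [-0.6805  0.7697  1.1088  1.6162 -0.7249  1.2213 -2.6011]
bar [-0.5154  0.3069  0.6014  1.893  -0.2042  1.0025  0.1369]
bar [ 0.8255  0.5359 -1.1711  1.8218  0.5407  1.1527  2.5758]
bar end [-0.4514  0.3986  0.8727  1.8635 -0.3516  1.0417  0.526 ]
bar end [-0.5953  0.4986  1.1194  1.8693 -0.5052  1.0954 -2.4606]
```

```bash
python3 - <<'E'
from h import *
for thd in(0,15,30,33,36):
  q,z=lean(np.radians(thd),1)
  print(thd)
  for zz in(.08,.11,.14,.18,.24,.3,.36,.42):
    print("  z",zz,"".join("#" if solve_ik(tr(x,.002,zz)-.073*z,q) is not None else "." for x in np.arange(-.132,-.30,-.02)))
E
```

```text
0
  z 0.08 #########
  z 0.11 #########
  z 0.14 #########
  z 0.18 #########
  z 0.24 #########
  z 0.3 #########
  z 0.36 #########
  z 0.42 #########
15
  z 0.08 #######..
  z 0.11 ########.
  z 0.14 #########
  z 0.18 #########
  z 0.24 #########
  z 0.3 #########
  z 0.36 #########
  z 0.42 #########
30
  z 0.08 ###......
  z 0.11 ####.....
  z 0.14 ####.....
  z 0.18 ######...
  z 0.24 ########.
  z 0.3 ########.
  z 0.36 #######..
  z 0.42 ######...
33
  z 0.08 ##.......
  z 0.11 ###......
  z 0.14 ####.....
  z 0.18 ####.....
  z 0.24 #######..
  z 0.3 ########.
  z 0.36 ######...
  z 0.42 ######...
36
  z 0.08 ##.......
  z 0.11 ##.......
  z 0.14 ###......
  z 0.18 ###......
  z 0.24 ######...
  z 0.3 #######..
  z 0.36 ######...
  z 0.42 #####....
```

```bash
python3 - <<'E'
from h import *
q,z=lean(np.radians(33),1)
tip=lambda x,zz:tr(x,.002,zz)-.073*z
s=sense()
move_straight(s["tcp_pos"]+[0,0,.12],feed=.3)
grip(0.0)
try:
    movep(tip(-.23,.26),q)
    move_straight(tip(-.185,.165),feed=.15)
    move_straight(tip(-.134,.135),feed=.12)
except Exception as e: print(repr(e))
s=sense();print(s["t"],s["q"],s["tcp_pos"],s["ft_force"],s["opening"])
for n in("side","top"): cv2.imwrite(f"pics/{n}1.png",snapshot(n)[:,:,::-1])
a=cv2.imread("pics/side1.png");cv2.imwrite("pics/side1c.png",cv2.resize(a[100:300,200:420],None,fx=3,fy=3,interpolation=cv2.INTER_CUBIC))
E
```

```text
IKError('the arm cannot follow that straight line within its joint ranges')
3.8667 [-0.8825 -0.3124  0.6289  2.3893  0.6777  0.5309  0.799 ] [ 0.4111 -0.0166  0.3217] [-1.281  -0.56    1.0573] -0.0008707918683192245
```

View pics/side1c.png

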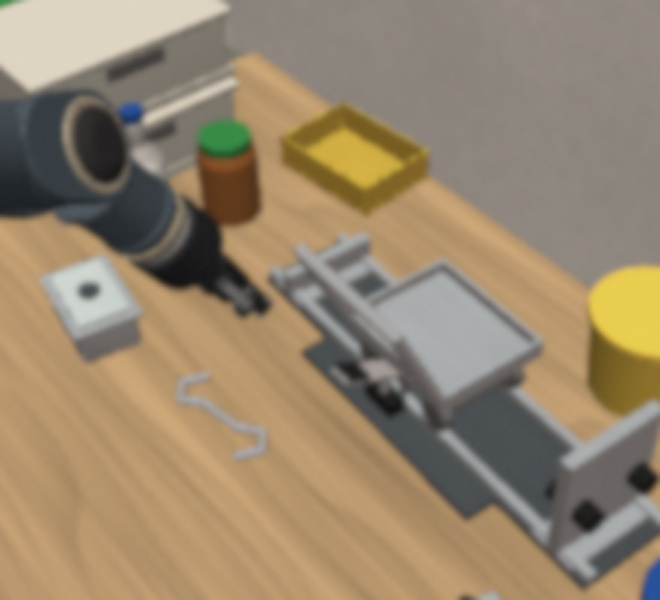

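The straight line hit a joint range and the arm is still outside the bar. I'll see which configurations the targets need.

```bash
python3 - <<'E'
from h import *
for a in(31,33,35):
  for s in(1,-1):
    q,z=lean(np.radians(a),s)
    tip=lambda x,zz:tr(x,.002,zz)-.073*z
    print(a,s)
    for p in((-.23,.26),(-.21,.2),(-.185,.165),(-.16,.15),(-.134,.135),(-.134,.1),(-.134,.072)):
        print(p,solve_ik(tip(*p),q))
E
```

```text
31 1
(-0.23, 0.26) [-0.9153 -0.3097  0.6642  2.3688  0.629   0.5683  0.8489]
(-0.21, 0.2) [-0.9746 -0.1278  0.8456  2.4255  0.588   0.3096  0.9073]
(-0.185, 0.165) [ 0.8263  0.1705 -0.9619  2.3457  0.9414  0.255   0.5743]
(-0.16, 0.15) [ 0.6592  0.2279 -0.8049  2.3177  1.1063  0.2554  0.4166]
(-0.134, 0.135) [ 0.4867  0.272  -0.6244  2.2859  1.2004  0.2324  0.326 ]
(-0.134, 0.1) [ 0.4605  0.3491 -0.6091  2.313   1.6262  0.25   -0.0894]
(-0.134, 0.072) [ 0.4448  0.4154 -0.6002  2.3301  1.8949  0.2906 -0.3472]
31 -1
(-0.23, 0.26) [ 0.9676 -0.2067 -0.8894  2.3012 -0.3811  0.4519 -1.2644]
(-0.21, 0.2) [-0.3723 -0.0551  0.2732  2.4039  0.322   0.2664 -1.9925]
(-0.185, 0.165) [ 0.8263  0.1705 -0.9619  2.3457  0.9414  0.255  -2.5673]
(-0.16, 0.15) None
(-0.134, 0.135) None
(-0.134, 0.1) None
(-0.134, 0.072) [ 0.2878  0.3813 -0.413   2.3383  2.0152  0.2203  2.6485]
33 1
(-0.23, 0.26) [-0.882  -0.3132  0.6297  2.3905  0.6777  0.531   0.7991]
(-0.21, 0.2) [-0.9113 -0.1247  0.7805  2.4468  0.6854  0.2664  0.8055]
(-0.185, 0.165) [ 0.9928  0.2216 -1.1565  2.3639  1.2345  0.291   0.3003]
(-0.16, 
[... 650 characters left out ...]
4904  0.7483]
(-0.21, 0.2) None
(-0.185, 0.165) [ 1.0131  0.2276 -1.1809  2.3865  1.4311  0.2872  0.1072]
(-0.16, 0.15) [ 0.658   0.224  -0.8045  2.364   1.5638  0.23   -0.0406]
(-0.134, 0.135) [ 0.4693  0.2673 -0.6063  2.3328  1.7115  0.2164 -0.1862]
(-0.134, 0.1) [ 0.4504  0.3517 -0.6001  2.3583  2.0552  0.2843 -0.5173]
(-0.134, 0.072) [ 0.5961  0.4782 -0.7899  2.3666  2.0954  0.4299 -0.5083]
35 -1
(-0.23, 0.26) [ 0.9929 -0.2412 -0.8941  2.3467 -0.5565  0.3779 -1.0939]
(-0.21, 0.2) None
(-0.185, 0.165) None
(-0.16, 0.15) None
(-0.134, 0.135) None
(-0.134, 0.1) [ 0.2926  0.3214 -0.416   2.3663  2.1952  0.2304  2.4616]
(-0.134, 0.072) [ 0.4442  0.4252 -0.603   2.3739  2.219   0.3551  2.4746]
```

```bash
python3 - <<'E'
from h import *
q,z=lean(np.radians(33),1)
tip=lambda x,zz:tr(x,.002,zz)-.073*z
move_j([.97,-.21,-.89,2.30,-.38,.45,1.88])
s=sense();print(s["t"],s["tcp_pos"],Ro.from_quat(s["tool_rot"]).as_matrix()[:,2])
try:
    move_j([.9928,.2216,-1.1565,2.3639,1.2345,.291,.3003])
    s=sense();print(s["t"],s["tcp_pos"],tip(-.185,.165))
    move_straight(tip(-.134,.135),feed=.12)
except Exception as e: print(repr(e))
s=sense();print(s["t"],s["q"],s["tcp_pos"],s["ft_force"])
for n in("side","top"): cv2.imwrite(f"pics/{n}2.png",snapshot(n)[:,:,::-1])
a=cv2.imread("pics/side2.png")[120:270,250:420];b=cv2.imread("pics/top2.png")[110:260,230:430]
cv2.imwrite("pics/c2.png",cv2.resize(np.hstack([a,b]),None,fx=2.1,fy=2.1,interpolation=cv2.INTER_CUBIC))
E
```

```text
5.9167 [ 0.4133 -0.0179  0.3242] [ 0.5186 -0.0238 -0.8547]
7.35 [ 0.4556 -0.019   0.2263] [ 0.4555 -0.019   0.2262]
7.9917 [ 0.8116  0.3823 -1.0232  2.296   1.5033  0.388   0.0766] [ 0.506  -0.0207  0.1963] [-0.0325 -0.7     0.8017]
```

View pics/c2.png

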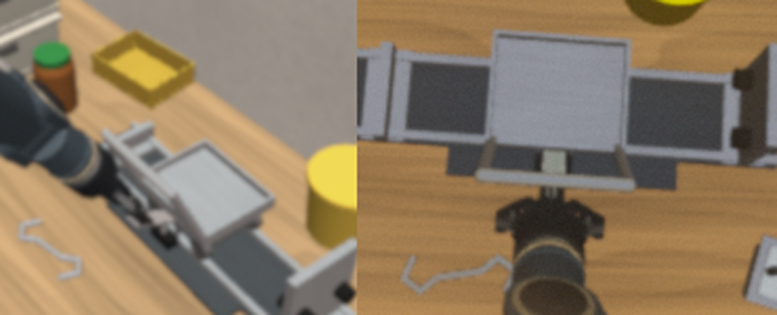

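The side view (left) shows the fingers entering under the bar. In the top view (right) the tool at x≈551 lines up with the pedal tile at x≈553. Now I'll press.

```bash
python3 - <<'E'
from h import *
q,z=lean(np.radians(33),1)
tip=lambda x,zz:tr(x,.002,zz)-.073*z
try:
  for zz in(.12,.11,.1,.09,.08,.072):
    move_straight(tip(-.134,zz),feed=.06)
    s=sense();print(zz,s["t"],s["tcp_pos"]-tip(-.134,zz),s["ft_force"])
  sleep(.25)
except Exception as e: print(repr(e))
s=sense();print(s["t"],s["q"],s["ft_force"])
for n in("side","top"): cv2.imwrite(f"pics/{n}3.png",snapshot(n)[:,:,::-1])
a=cv2.imread("pics/side3.png")[120:270,250:420];b=cv2.imread("pics/top3.png")[110:260,230:430]
cv2.imwrite("pics/c3.png",cv2.resize(np.hstack([a,b]),None,fx=2.1,fy=2.1,interpolation=cv2.INTER_CUBIC))
E
```

```text
0.12 8.4917 [-0.0001 -0.0002  0.0004] [0.4552 0.4296 0.4017]
0.11 8.8083 [-0.0002  0.0001  0.0001] [-1.1485  1.0003 -0.0959]
0.1 9.125 [-0.0002 -0.     -0.0001] [-0.3326  0.0542 -0.4956]
0.09 9.4417 [-0.0001  0.     -0.    ] [ 0.6771 -0.1074  0.0855]
0.08 9.7583 [-0.0001  0.0001  0.    ] [-0.1462 -0.0531 -0.8963]
0.072 10.0417 [-0.0001  0.0001  0.0001] [-0.3208 -0.7025 -0.1075]
10.2917 [ 0.7568  0.5628 -1.0029  2.3378  1.8823  0.5246 -0.2511] [ 1.1212 -0.1608 -0.7761]
```

View pics/c3.png

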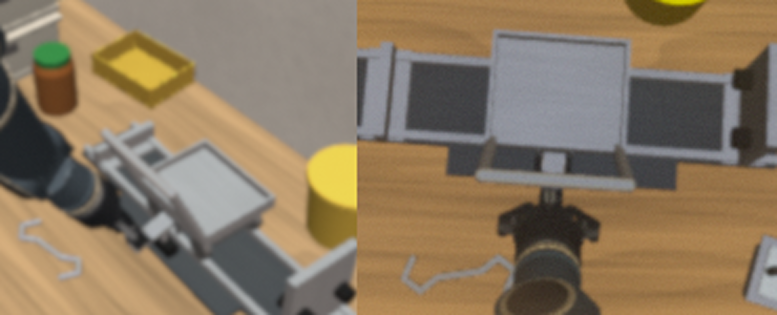

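No clear force showed up in the samples, though the tile's appearance changed. I'll back off and look.

```bash
python3 - <<'E'
from h import *
q,z=lean(np.radians(33),1)
tip=lambda x,zz:tr(x,.002,zz)-.073*z
try:
    move_straight(tip(-.134,.135),feed=.12)
    move_straight(tip(-.18,.165),feed=.15)
except Exception as e: print(repr(e))
move_j([.97,-.21,-.89,2.30,-.38,.45,1.88])
s=sense();print(s["t"],s["q"],s["ft_force"])
for n in("side","top"): cv2.imwrite(f"pics/{n}4.png",snapshot(n)[:,:,::-1])
a=np.vstack([cv2.imread(f"pics/side{i}.png")[180:260,290:400] for i in(0,4)])
b=np.vstack([cv2.imread(f"pics/top{i}.png")[140:220,260:390] for i in(0,4)])
cv2.imwrite("pics/c4.png",cv2.resize(np.hstack([a,b]),None,fx=3.3,fy=3.3,interpolation=cv2.INTER_CUBIC))
E
```

```text
13.0083 [ 0.9692 -0.2085 -0.8898  2.3001 -0.3789  0.4501  1.8792] [ 0.3223  0.791  -0.2597]
```

View pics/c4.png

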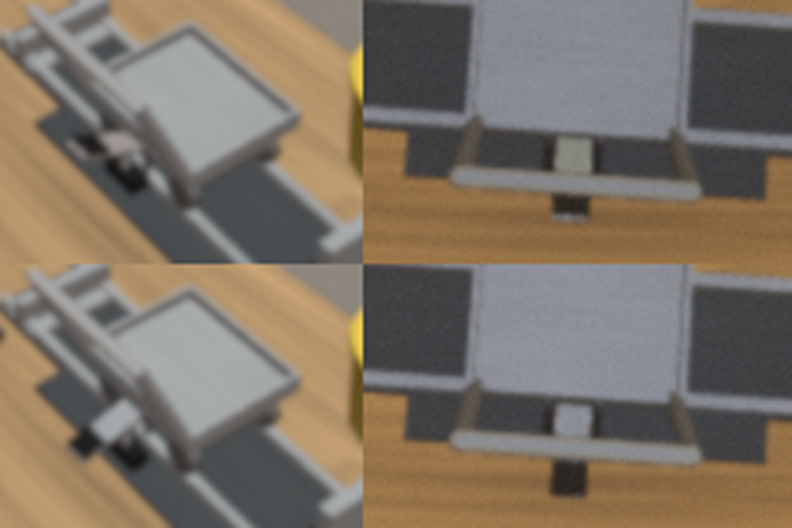

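The pedal is down and the trolley hasn't moved: its rim edges sit at the same pixels before and after. I'll check the tread position against the locked prediction, then go to the pan.

```bash
python3 - <<'E'
from h import *
print(proj("side",[tr(-.1357,0,.064),tr(-.1316,0,.111)]),proj("top",[tr(-.152,0,.057)]))
for h in (0,np.pi): print(solve_ik(pn(0,0,.40),down(PY+h)))
s=sense()
# lift and get out, back to clear
move_straight(s["tcp_pos"]+[0,0,.08],feed=.2)
grip(1.0)
movep(pn(0,0,.30),down(PY)); s=sense();print(s["t"],s["q"],s["tcp_pos"])
for n in("side","top"): cv2.imwrite(f"pics/{n}5.png",snapshot(n)[:,:,::-1])
a=cv2.imread("pics/side5.png")[200:380,280:460];b=cv2.imread("pics/top5.png")[170:350,360:540]
cv2.imwrite("pics/c5.png",cv2.resize(np.hstack([a,b]),None,fx=2.1,fy=2.1,interpolation=cv2.INTER_CUBIC))
E
```

```text
[[315.6401 232.8104]
 [316.3287 222.7717]] [[322.166  210.5021]]
[ 1.3306  0.3652 -0.9665  1.6231  0.3085  1.3165  0.0414]
[-0.2429  0.3561  1.1202  1.7045 -0.3325  1.2918 -2.4704]
16.1333 [ 1.2935  0.4487 -0.9303  1.76    0.3942  1.1324 -0.0342] [ 0.4454 -0.3522  0.3003]
```

View pics/c5.png

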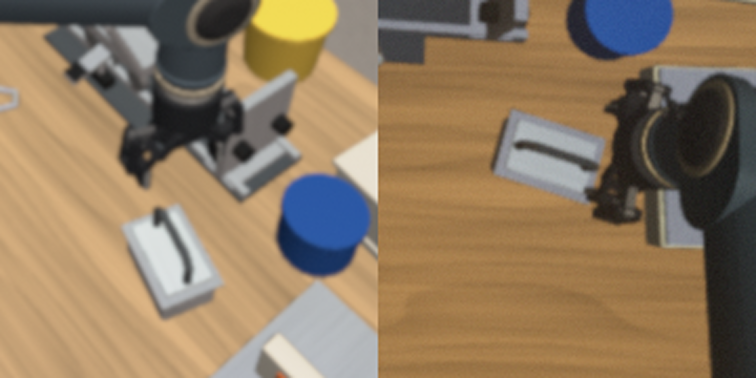

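```bash
python3 - <<'E'
from h import *
print(proj("top",[pn(0,0,.3)]))
move_straight(pn(0,0,.162),feed=.12)
s=sense();print(s["t"],s["ft_force"])
grip(0.0,60)
s=sense();print(s["t"],s["opening"],s["ft_force"])
move_straight(pn(0,0,.20),feed=.08)
s=sense();print(s["t"],s["opening"],s["ft_force"])
for n in("side","top"): cv2.imwrite(f"pics/{n}6.png",snapshot(n)[:,:,::-1])
a=cv2.imread("pics/side6.png")[200:380,280:460];b=cv2.imread("pics/top6.png")[170:350,360:540]
cv2.imwrite("pics/c6.png",cv2.resize(np.hstack([a,b]),None,fx=2.1,fy=2.1,interpolation=cv2.INTER_CUBIC))
E
```

```text
[[478.4651 241.8316]]
17.5333 [-0.2259 -0.1785  0.0033]
18.2167 0.1131224674920015 [-0.5575 -0.2774  1.7165]
18.8417 0.11707376400729708 [-0.2263 -0.1743 -2.8024]
```

View pics/c6.png

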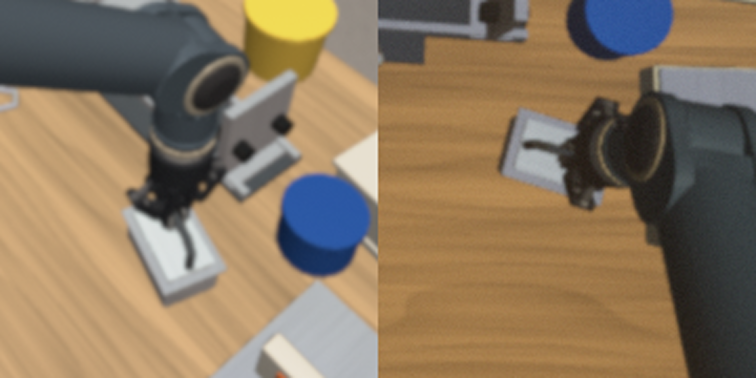

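```bash
python3 - <<'E'
from h import *
move_straight(pn(0,0,.38),feed=.15)
s=sense();print(s["t"],s["opening"],s["ft_force"],s["wrist_torque"])
print(proj("side",[pn(a*.045,b*.065,.28) for a,b in((-1,-1),(1,-1),(1,1),(-1,1))]))
for n in("side","top"): cv2.imwrite(f"pics/{n}7.png",snapshot(n)[:,:,::-1])
a=cv2.imread("pics/side7.png")[140:340,280:460];b=cv2.imread("pics/top7.png")[150:350,360:540]
cv2.imwrite("pics/c7.png",cv2.resize(np.hstack([a,b]),None,fx=2.2,fy=2.2,interpolation=cv2.INTER_CUBIC))
E
```

```text
20.2917 0.1142352657382247 [-0.0985  0.4149 -4.1507] [-0.0409 -0.0635  0.0009]
[[361.4858 299.7007]
 [396.0652 286.1973]
 [369.4379 246.4575]
 [337.3267 257.6915]]
```

View pics/c7.png

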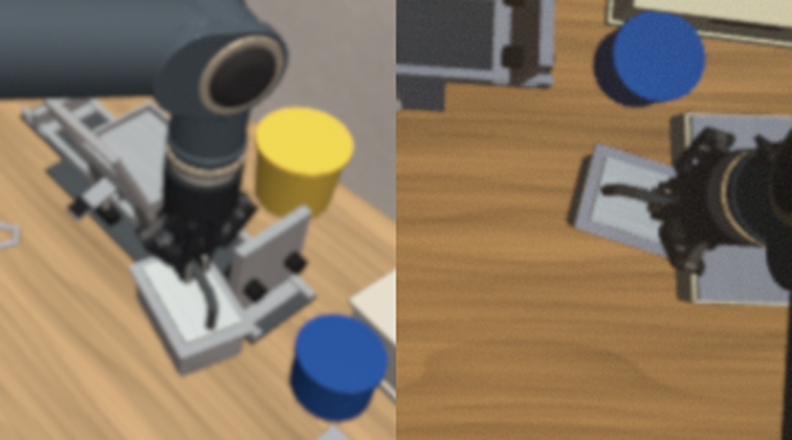

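```bash
python3 - <<'E'
from h import *
qd=down(YAW)
try:
    move_straight(pn(0,0,.43),feed=.2)
    try: move_straight(tr(0,0,.43),feed=.15,rotation=qd)
    except IKError as e:
        print(repr(e),solve_ik(tr(0,0,.43),qd))
        raise
    move_straight(tr(0,0,.29),feed=.12)
except Exception as e: print(repr(e))
s=sense();print(s["t"],s["q"],s["tcp_pos"],s["ft_force"],s["opening"])
for n in("side","top"): cv2.imwrite(f"pics/{n}8.png",snapshot(n)[:,:,::-1])
a=cv2.imread("pics/side8.png")[100:300,270:450];b=cv2.imread("pics/top8.png")[60:260,230:410]
cv2.imwrite("pics/c8.png",cv2.resize(np.hstack([a,b]),None,fx=2.2,fy=2.2,interpolation=cv2.INTER_CUBIC))
E
```

```text
24.925 [ 0.5676  0.6654 -0.9423  1.4958  0.5522  1.2611 -0.4798] [ 0.6804 -0.0292  0.2911] [-0.3395  0.3442 -3.2604] 0.11512192191622683
```

View pics/c8.png

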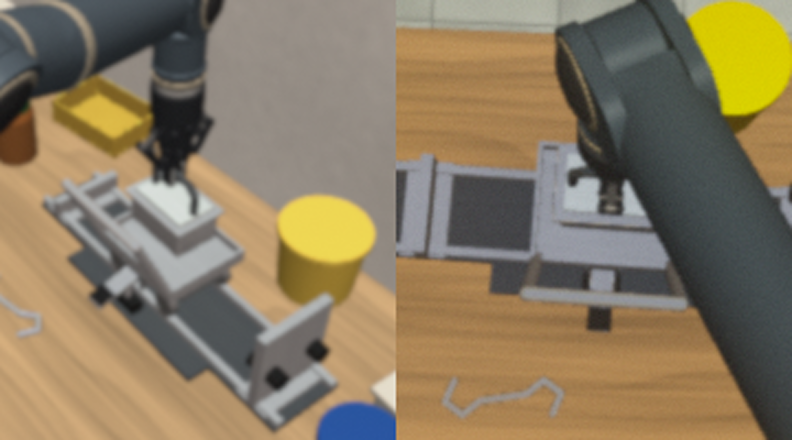

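The pan is over the deck, level and aligned, and the brake pedal is still down. Lowering.

```bash
python3 - <<'E'
from h import *
move_straight(tr(0,0,.258),feed=.08)
zz=.258
while zz>.249:
    zz-=.001; move_straight(tr(0,0,zz),feed=.03)
    s=sense(); print(round(zz,4),s["ft_force"][2],end="; ")
    if s["ft_force"][2]>-1: break
grip(0.45); s=sense();print("\n",s["t"],s["opening"],s["ft_force"])
move_straight(tr(0,0,.40),feed=.2)
sleep(.2)
s=sense();print(s["t"],s["q"])
for n in("side","top"): cv2.imwrite(f"pics/{n}9.png",snapshot(n)[:,:,::-1])
a=cv2.imread("pics/side9.png")[100:300,270:450];b=cv2.imread("pics/top9.png")[60:260,230:410]
cv2.imwrite("pics/c9.png",cv2.resize(np.hstack([a,b]),None,fx=2.2,fy=2.2,interpolation=cv2.INTER_CUBIC))
E
```

```text
0.257 -3.877907091602914; 0.256 -4.262634909430394; 0.255 -4.362241989817826; 0.254 -3.9952498709664654; 0.253 -3.546599459849203; 0.252 -2.3230664552556433; 0.251 5.080557944371175; 
 27.7083 0.45096594635904186 [-0.0225 -0.0516  0.6552]
28.8 [ 0.5717  0.5937 -0.9793  1.3517  0.4861  1.4484 -0.4216]
```

View pics/c9.png

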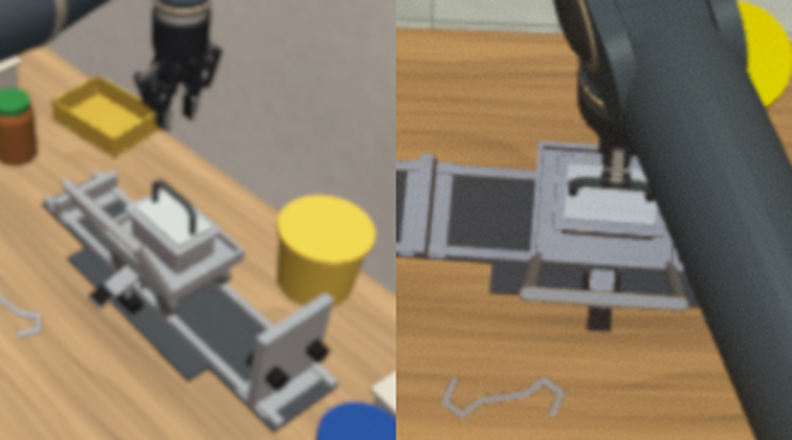

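The pan touched at TCP z = 0.252, which matches a 90 mm deck, and it sits inside the rim with the brake down. Next I'll pinch the pedal by its sides and lift it over centre.

```bash
python3 - <<'E'
from h import *
q,z=lean(np.radians(33),1)
def gp(r,phi,dz=0,dx=0): return tr(-.07-r*np.cos(phi)+dx,0.0005,.075+r*np.sin(phi)+dz)-.054*z
move_j([.97,-.21,-.89,2.30,-.38,.45,1.88])
grip(0.6)
try:
    move_j([.9928,.2216,-1.1565,2.3639,1.2345,.291,.3003])
    lo=np.radians(-15)
    for p in (gp(.076,lo,.095),gp(.076,lo,.05),gp(.076,lo)): print(solve_ik(p,q))
    move_straight(gp(.076,lo,.085),feed=.12)
    move_straight(gp(.076,lo,.0),feed=.1)
except Exception as e: print(repr(e))
s=sense();print(s["t"],s["q"],s["tcp_pos"],s["ft_force"])
for n in("side","top"): cv2.imwrite(f"pics/{n}10.png",snapshot(n)[:,:,::-1])
a=cv2.imread("pics/side10.png")[150:300,270:420];b=cv2.imread("pics/top10.png")[110:260,230:430]
cv2.imwrite("pics/c10.png",cv2.resize(np.hstack([a,b]),None,fx=2.2,fy=2.2,interpolation=cv2.INTER_CUBIC))
E
```

```text
[ 0.7361  0.3477 -0.9205  2.2968  1.4922  0.335   0.0761]
[ 0.4859  0.3849 -0.6403  2.339   1.9261  0.293  -0.3751]
[ 0.5427  0.5439 -0.7276  2.3589  2.1504  0.4492 -0.5506]
34.3 [ 0.7392  0.6603 -0.9905  2.3498  2.0129  0.6032 -0.342 ] [ 0.5076 -0.0225  0.1014] [-0.3181 -0.1605  1.1354]
```

View pics/c10.png

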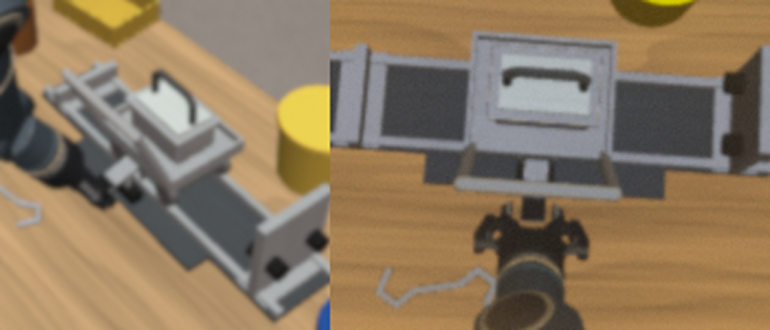

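In the top view the fingers, at x≈510 and 557, straddle the pedal at 534. The pan sits well inside the rim. Now pinch and lift.

```bash
python3 - <<'E'
from h import *
q,z=lean(np.radians(33),1)
def gp(r,phi,dz=0,dx=0): return tr(-.07-r*np.cos(phi)+dx,0.0005,.075+r*np.sin(phi)+dz)-.054*z
grip(0.0,30)
s=sense();print(s["t"],s["opening"],s["ft_force"])
try:
  for d in(-10,-5,0,4,8,12):
    move_straight(gp(.076,np.radians(d)),feed=.06)
    s=sense();print(d,s["opening"],s["ft_force"])
except Exception as e: print(repr(e))
grip(0.6)
sleep(.2)
s=sense();print(s["t"],s["opening"],s["ft_force"],s["q"])
for n in("side","top"): cv2.imwrite(f"pics/{n}11.png",snapshot(n)[:,:,::-1])
a=cv2.imread("pics/side11.png")[150:300,270:420];b=cv2.imread("pics/top11.png")[110:260,230:430]
cv2.imwrite("pics/c11.png",cv2.resize(np.hstack([a,b]),None,fx=2.2,fy=2.2,interpolation=cv2.INTER_CUBIC))
E
```

```text
34.7083 0.34728937458392406 [-1.5329 -3.6789  4.2033]
-10 0.3420399850953606 [ 5.0031 -1.7714 -6.9266]
-5 0.34219938490897 [ 5.0046 -0.5224 -8.8006]
0 0.34629080865978457 [ 4.8853  0.0598 -7.3575]
4 0.3421741188329067 [ 2.1886  0.165  -6.3731]
8 0.34656695165099755 [ 0.6028 -1.8413 -5.3916]
12 0.3486880915937996 [-2.0343  0.7343 -2.2944]
36.775 0.6023994244068774 [ 0.1722 -0.8873 -0.2529] [ 0.755   0.5493 -0.9929  2.3366  1.874   0.5083 -0.2446]
```

View pics/c11.png

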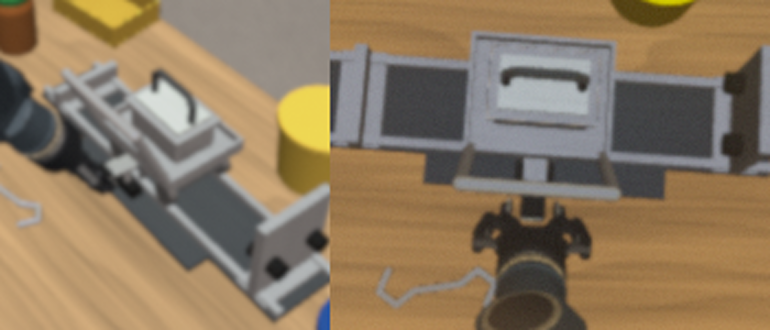

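```bash
python3 - <<'E'
import cv2,numpy as np
a=np.hstack([cv2.imread(f"pics/top{i}.png")[175:220,290:355] for i in(0,4,10,11)])
b=np.hstack([cv2.imread(f"pics/side{i}.png")[205:250,290:355] for i in(0,4,10,11)])
cv2.imwrite("pics/c12.png",cv2.resize(np.vstack([a,b]),None,fx=3,fy=3,interpolation=cv2.INTER_CUBIC))
E
```

```text
(no output)
```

View pics/c12.png

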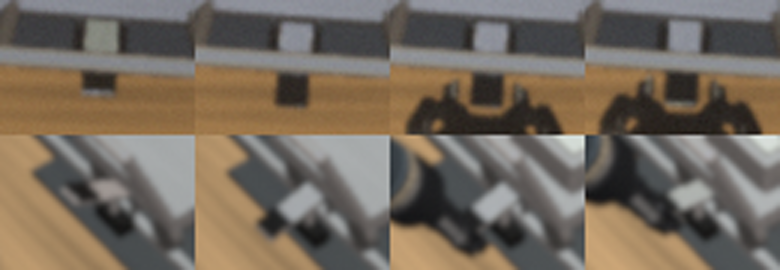

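```bash
python3 - <<'E'
from h import *
for n in("side","top"): cv2.imwrite(f"pics/{n}12.png",snapshot(n)[:,:,::-1])
a=np.hstack([cv2.imread(f"pics/top{i}.png")[175:220,290:355] for i in(0,11,12)])
b=np.hstack([cv2.imread(f"pics/side{i}.png")[205:250,290:355] for i in(0,11,12)])
cv2.imwrite("pics/c13.png",cv2.resize(np.vstack([a,b]),None,fx=4,fy=4,interpolation=cv2.INTER_CUBIC))
for d in(-15,0,5,12,25): print(d,proj("side",[tr(-.07-.085*np.cos(np.radians(d)),y,.075+.085*np.sin(np.radians(d))) for y in(-.015,.015)]).ravel(),proj("top",[tr(-.07-.085*np.cos(np.radians(d)),0,.075+.085*np.sin(np.radians(d)))]).ravel())
E
```

```text
-15 [314.3906 239.8393 309.2487 234.5198] [322.1235 210.6861]
0 [313.525  235.9088 308.3292 230.5745] [322.282  210.9229]
5 [313.5464 234.3842 308.33   229.0499] [322.3667 210.5272]
12 [313.8433 232.1033 308.5966 226.773 ] [322.5111 209.567 ]
25 [315.2154 227.528  309.9083 222.2183] [322.8541 206.5405]
```

View pics/c13.png

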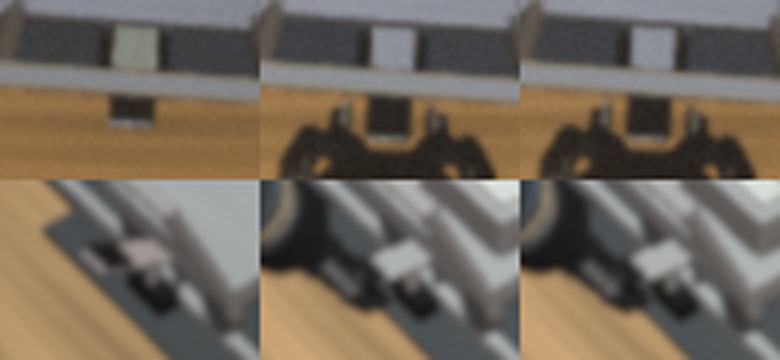

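The pedal has stalled part-way, with its end row at about 209, so 5–12°. It slipped in the pads. I'll regrip and lift it the rest of the way.

```bash
python3 - <<'E'
from h import *
q,z=lean(np.radians(33),1)
def gp(r,phi,dz=0,dx=0): return tr(-.07-r*np.cos(phi)+dx,0.0005,.075+r*np.sin(phi)+dz)-.054*z
try:
  move_straight(gp(.076,np.radians(7)),feed=.06)
  grip(0.0,60)
  s=sense();print(s["t"],s["opening"],s["ft_force"])
  for d in(12,17,21,24):
    move_straight(gp(.076,np.radians(d)),feed=.06)
    s=sense();print(d,s["opening"],s["ft_force"])
except Exception as e: print(repr(e))
grip(0.6)
sleep(.2)
s=sense();print(s["t"],s["opening"],s["ft_force"],s["q"])
for n in("side","top"): cv2.imwrite(f"pics/{n}13.png",snapshot(n)[:,:,::-1])
a=np.hstack([cv2.imread(f"pics/top{i}.png")[175:220,290:355] for i in(0,12,13)])
b=np.hstack([cv2.imread(f"pics/side{i}.png")[205:250,290:355] for i in(0,12,13)])
cv2.imwrite("pics/c14.png",cv2.resize(np.vstack([a,b]),None,fx=4,fy=4,interpolation=cv2.INTER_CUBIC))
E
```

```text
37.55 0.3395086340073362 [-1.2737  0.1372  1.434 ]
12 0.33645962362089515 [ 1.0302  1.3623 -3.4597]
17 0.340240328619344 [ 1.4869  0.3674 -2.603 ]
21 0.33380082286615387 [ 2.6452  0.3576 -2.2137]
24 0.337737134825374 [ 2.3415 -0.2124 -3.9045]
39.1167 0.6025432915277181 [ 0.2598 -0.7504  0.4698] [ 0.7547  0.5059 -0.9837  2.3183  1.792   0.467  -0.1749]
```

View pics/c14.png

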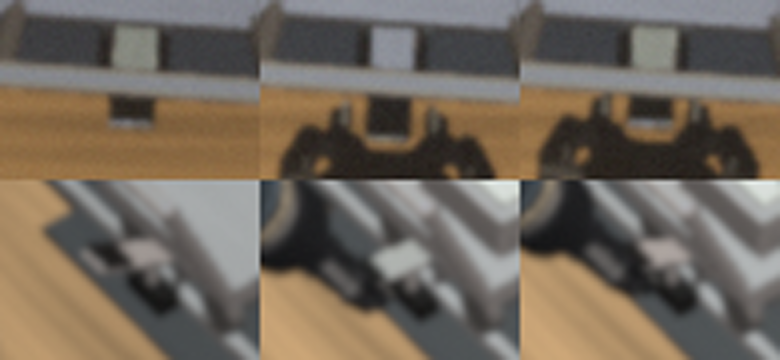

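The pedal now matches the released picture in end row and tile shading. Next I'll back out, grip the bar from above and roll.

```bash
python3 - <<'E'
from h import *
q,z=lean(np.radians(33),1)
tip=lambda x,zz:tr(x,.0005,zz)-.073*z
try:
    move_straight(tip(-.134,.135),feed=.12)
    move_straight(tip(-.18,.165),feed=.15)
except Exception as e: print(repr(e))
move_j([.97,-.21,-.89,2.30,-.38,.45,1.88])
qd=down(YAW)
movep(tr(-.135,0,.36),qd)
s=sense();print(s["t"],s["q"],s["tcp_pos"])
for n in("side","top"): cv2.imwrite(f"pics/{n}14.png",snapshot(n)[:,:,::-1])
a=cv2.imread("pics/side14.png")[100:300,270:450];b=cv2.imread("pics/top14.png")[60:260,230:410]
cv2.imwrite("pics/c15.png",cv2.resize(np.hstack([a,b]),None,fx=2.2,fy=2.2,interpolation=cv2.INTER_CUBIC))
E
```

```text
43.725 [ 0.8774  0.4668 -1.233   1.7249  0.4588  1.2826 -0.4959] [ 0.5449 -0.0243  0.3599]
```

View pics/c15.png

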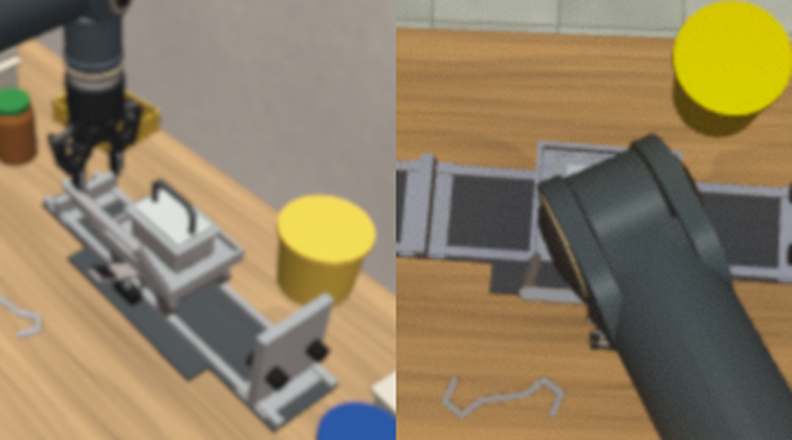

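The pedal is up, the pan is seated and the gripper is above the bar.

```bash
python3 - <<'E'
from h import *
qd=down(YAW)
print(solve_ik(tr(-.135,-.138,.284),qd))
try:
    move_straight(tr(-.135,0,.284),feed=.12)
    s=sense();print(s["t"],s["ft_force"])
    grip(0.0,25)
    s=sense();print(s["t"],s["opening"],s["ft_force"])
    move_straight(tr(-.135,-.115,.284),feed=.06)
    s=sense();print(s["t"],s["ft_force"],s["opening"])
    d=.115
    while d<.142:
        d+=.003; move_straight(tr(-.135,-d,.284),feed=.03)
        s=sense();print(round(d,3),s["ft_force"])
        if s["ft_force"][1]>8: break
except Exception as e: print(repr(e))
sleep(.3)
s=sense();print(s["t"],s["q"])
for n in("side","top"): cv2.imwrite(f"pics/{n}15.png",snapshot(n)[:,:,::-1])
a=cv2.imread("pics/side15.png")[150:350,270:450];b=cv2.imread("pics/top15.png")[60:260,280:460]
cv2.imwrite("pics/c16.png",cv2.resize(np.hstack([a,b]),None,fx=2.2,fy=2.2,interpolation=cv2.INTER_CUBIC))
E
```

```text
[ 1.0477  0.5687 -1.1638  1.7818  0.5654  1.1757 -0.3278]
44.6083 [-0.3024  0.582  -0.0311]
45.0167 0.17783005505245983 [-1.6808  0.3553  4.4145]
47.0833 [-3.5827  0.608   7.3621] 0.1719902656342172
0.118 [-3.8109  0.6621  7.3559]
0.121 [-3.5566  0.7305  7.9375]
0.124 [-4.1718 -0.4118  6.8841]
0.127 [-4.7006  1.1535  7.7066]
0.13 [-3.8333  0.0826  7.68  ]
0.133 [-2.9391 -0.4141  7.8702]
0.136 [-3.1075  3.0623  7.4193]
0.139 [-2.839   8.3939  6.1693]
49.3833 [ 1.0478  0.5688 -1.1681  1.7823  0.5604  1.1756 -0.3264]
```

View pics/c16.png

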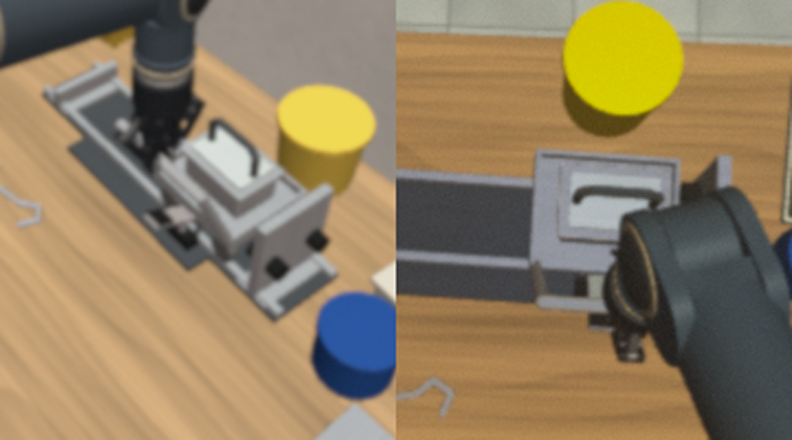

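The trolley has met the pads: the force rises from about 135 mm of travel. Release, retreat and check.

```bash
python3 - <<'E'
from h import *
s=sense();p=s["tcp_pos"]
grip(0.6)
move_straight(p+[0,0,.12],feed=.15)
movep(p+[-.12,.25,.16],down(YAW))
s=sense();print(s["t"],s["ft_force"],s["tcp_pos"])
for n in("side","top"): cv2.imwrite(f"pics/{n}16.png",snapshot(n)[:,:,::-1])
a=cv2.imread("pics/side16.png")[190:330,300:450];b=cv2.imread("pics/top16.png")[100:240,300:450]
cv2.imwrite("pics/c17.png",cv2.resize(np.hstack([a,b]),None,fx=2.6,fy=2.6,interpolation=cv2.INTER_CUBIC))
E
```

```text
51.9667 [ 0.1189 -1.1804  0.1119] [0.4204 0.0891 0.4446]
```

View pics/c17.png

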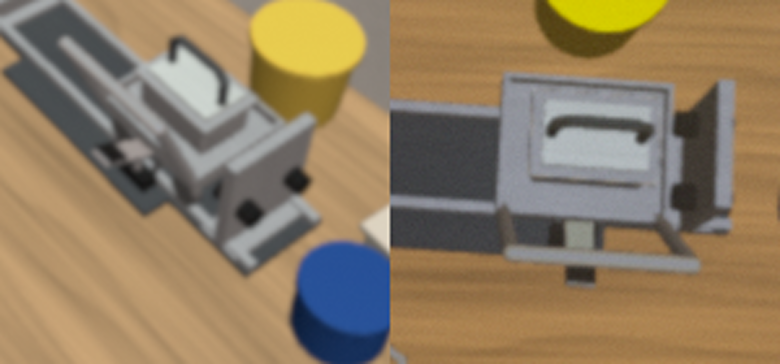

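```bash
python3 - <<'E'
from h import *
f=lambda p,z:onz("top",crop((p[0]-390,p[1]),2.6,(300,100)),z)
P=[f(p,.104) for p in((503,74),(674,85))];m=np.mean(P,0)-.075*ex;print("trolley",m,np.linalg.norm(P[0]-P[1]),"travel",(m[:2]-T0)@ey[:2])
B=[f(p,.23) for p in((508,254),(698,266))];b=np.mean(B,0)+.135*ex;print("from bar",b,"travel",(b[:2]-T0)@ey[:2])
U=[f(p,.158) for p in((728,82),(724,228))];u=np.mean(U,0);print("buf",u,np.linalg.norm(m[:2]-u[:2]),np.linalg.norm(b[:2]-u[:2]))
Q=[f(p,.152) for p in((531,90),(661,96),(655,187),(531,178))];c=np.mean(Q,0);print("pan",c,[np.linalg.norm(Q[i]-Q[(i+1)%4]) for i in range(4)],"in deck",(c-b)@ex,(c-b)@ey)
E
```

```text
trolley [ 0.6728 -0.1619  0.104 ] 0.180757181239252 travel -0.13259721522904921
from bar [ 0.6744 -0.1632  0.23  ] travel -0.1338374284237743
buf [ 0.6582 -0.2927  0.158 ] 0.13163843475373688 0.13053045674261732
pan [ 0.6728 -0.1632  0.152 ] [np.float64(0.13074842469589856), np.float64(0.09343542109039697), np.float64(0.12326490040320218), np.float64(0.08983714546509268)] in deck -0.0015077400306072167 -3.2883059225216796e-05
```

The trolley is about 131 mm from the buffer, the pan is centred, and the pedal is up. Handing in.

```bash
python3 - <<'E'
from h import *
print(hand_in()); print(sense()["t"])
E
```

```text
the job is handed in; nothing more can be done
None
the job is handed in; nothing more can be done
```

I did every step of the task in order and handed the job in; the robot's clock read about 52 s at my last check before that. The system gives no verdict, so the results below are my own checks.

1. **Brake down:** I pressed the pedal under the bar with the tool leaning 33°. The tread then sat within 1 px of where it should be when locked, and the trolley hadn't moved. The force sensor showed no clear 8 N push during the press, so I confirmed this only from the pictures.
2. **Pan on the deck:** I lifted the pan by its arched handle, set it on the deck and let go with the brake still locked. It touched down at the height expected for a 90 mm deck.
3. **Brake released:** I pinched the pedal by its sides to lift it. On the first lift it slipped in the fingers and stalled part-way, at roughly 5–12°. I gripped it again with more force and lifted it to the top, and it then looked the same as in the starting picture.
4. **Rolled to the buffer:** I pulled the loaded trolley along by its push bar until the pads pushed back with about 8 N, then let go and backed away.

**Last checks from the top camera:**
- **Trolley:** its origin was 131–132 mm from the buffer's origin (130 mm is full contact, 138 mm is the limit).
- **Pan:** it was within about 2 mm of the deck centre and looked flat.
- **Pedal and robot:** the pedal was up and the robot was clear of everything.
- **Other things on the table:** none looked moved in the pictures I viewed, but I didn't measure their positions afterwards.

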